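# Set up the ointment mixer and rack the syringes

## Task

Get the ointment station ready for the next batch: slacken the nut of the mixer's collet by its post, take the black dust plug out and put it in the steel tray, stand the mixing blade's shank fully home in the collet, and then turn the nut clockwise again until it grips the shank tight. Also lay every empty syringe in a slot of its own in the rack, nozzle towards the front rest and flange down in the groove behind the slotted plate. Do not knock over the pill bottle.

Things in the scene. Friction and masses are not known exactly. Their poses are not given: they have to be found in the camera images.
- mixer: Ointment mixer fixed to the counter: white base 170 x 170 x 60 mm with a grey turret and, standing upright on its centre, a steel collet (a vertical socket 18 mm wide, open at the top, more than 42 mm deep). Origin: centre of the underside, z up.
- collet (a point): Centre of the collet's mouth, level with its rim, 112 mm above the counter. Shanks go straight down into it; a collar rests on the rim when fully home.
- nut (a joint): Collet nut: steel ring with a crank arm (top 102 mm up) and upright round post 16 mm thick, 85 mm off the axis. rad: 0 slack (post on the mixer's -y side), grows clockwise seen from above, hard stop 2.5. Jaws touch a shank at about 2.0, grip beyond 2.2. Friction 0.12 N m; stays put. Starts at 2.3 to 2.5, on the plug; slack enough below 1.
- nut_post (a point): On the axis of the nut's round post, at the height to grip it (130 mm above the counter; the post spans 103 to 150 mm). It moves with the nut.
- blade: Mixing blade, standing in the block at first. Steel shank 14 mm thick, 40 mm long, end tapered; collar 26 mm across, 8 mm high; 12 mm neck; white flat paddle 36 mm wide (own x), 10 mm thick (own y), 28 to 88 mm above the origin: grip its faces. Origin: on the axis at the collar's underside (top of the shank), z up. 110 g.
- block: Grey parking block 70 x 70 x 50 mm fixed to the counter, with an upright hole of 19 mm in which the blade stands, its collar on the block's top. Origin: centre of the underside.
- plug: Black dust plug, in the collet at first: pin 13.4 mm thick, 35 mm long; disc 28 mm across, 5 mm thick, resting on the rim; round grip 20 mm thick, 5 to 40 mm above the origin. Origin: on the axis at the disc's underside, z up. 40 g.
- tray: Open steel tray for small parts, 120 (x) x 110 (y) x 28 mm, walls and floor 4 to 5 mm, fixed to the counter. Origin: centre of the underside.
- rack: Fixed syringe rack: base 150 x 290 x 8 mm, two comb plates 6 mm thick, 66 mm high across own x: front rest at x = -40 mm, slotted plate at +40 mm. Four slots each, 28.5 mm wide, 70 mm apart, open at the top, mouths flared, floors 32 mm up. Behind the slotted plate a groove (x = 43 to 57 mm), then a rib 34 mm high. Origin: centre of underside; x from front rest to slotted plate.
- slot0 (a point): Place of a syringe's flange centre when seated in slot 0 (slots counted along the rack's +y): in mid groove, on the barrel's axis, 45 mm above the counter.
- slot1 (a point): Place of a syringe's flange centre when seated in slot 1 (slots counted along the rack's +y): in mid groove, on the barrel's axis, 45 mm above the counter.
- slot2 (a point): Place of a syringe's flange centre when seated in slot 2 (slots counted along the rack's +y): in mid groove, on the barrel's axis, 45 mm above the counter.
- slot3 (a point): Place of a syringe's flange centre when seated in slot 3 (slots counted along the rack's +y): in mid groove, on the barrel's axis, 45 mm above the counter.
- syringe0: Empty syringe (may be absent), all alike, lying on the counter: barrel 26 mm thick, 107 mm along own -x, thin nozzle to -121 mm; flange 48 (y) x 26 (z) x 5 (x) mm; grey plunger out 29 mm along +x. Origin: centre of the flange, on the barrel's axis, 13 mm above what it lies on. 50 g.
- syringe0_mid (a point): Middle of the barrel on its axis, 50 mm from the flange, near the centre of mass: the place to grip it, across the barrel.
- syringe1: Empty syringe (may be absent), all alike, lying on the counter: barrel 26 mm thick, 107 mm along own -x, thin nozzle to -121 mm; flange 48 (y) x 26 (z) x 5 (x) mm; grey plunger out 29 mm along +x. Origin: centre of the flange, on the barrel's axis, 13 mm above what it lies on. 50 g.
- syringe1_mid (a point): Middle of the barrel on its axis, 50 mm from the flange, near the centre of mass: the place to grip it, across the barrel.
- syringe2: Empty syringe (may be absent), all alike, lying on the counter: barrel 26 mm thick, 107 mm along own -x, thin nozzle to -121 mm; flange 48 (y) x 26 (z) x 5 (x) mm; grey plunger out 29 mm along +x. Origin: centre of the flange, on the barrel's axis, 13 mm above what it lies on. 50 g.
- syringe2_mid (a point): Middle of the barrel on its axis, 50 mm from the flange, near the centre of mass: the place to grip it, across the barrel.
- syringe3: Empty syringe (may be absent), all alike, lying on the counter: barrel 26 mm thick, 107 mm along own -x, thin nozzle to -121 mm; flange 48 (y) x 26 (z) x 5 (x) mm; grey plunger out 29 mm along +x. Origin: centre of the flange, on the barrel's axis, 13 mm above what it lies on. 50 g.
- syringe3_mid (a point): Middle of the barrel on its axis, 50 mm from the flange, near the centre of mass: the place to grip it, across the barrel.
- pill_bottle: Bystander: capped pill bottle 52 mm in diameter, 85 mm tall, standing. Origin at its underside.
Not all that is in view belongs to the job. Leave any yellow look-alike of the blade alone. Leave any pink look-alike of the syringe3 alone.

How it is judged (in metres and radians):
On the way, in this order (a step that is already met when the one before it is completed fails the run):
1. the blade's shank is fully home in the collet, upright, with the nut slack (below 1.9 rad) (horizontal distance between blade and collet below 0.004 m and z of blade in the frame of mixer between 0.106 and 0.117 m and angle between blade's own z axis and vertical below 0.08 rad and value of joint nut below 1.9 rad), for 0.2 s.
2. the nut is turned tight (beyond 2.2 rad) with the blade still home (horizontal distance between blade and collet below 0.004 m and z of blade in the frame of mixer between 0.106 and 0.117 m and angle between blade's own z axis and vertical below 0.08 rad and value of joint nut above 2.2 rad), for 0.2 s.
At the end, for the whole second after the job is handed in: Blade upright in the collet (4 mm, 0.08 rad), collar on the rim within 5 mm; nut beyond 2.2 rad; plug in the tray; each syringe present at rest, flange within 9 mm of a slot's seat, along the slot within 0.1 rad, nozzle to the front (all of step 2 and x of plug in the frame of tray between -0.058 and 0.058 m and y of plug in the frame of tray between -0.053 and 0.053 m and z of plug in the frame of tray below 0.055 m and linear speed of plug below 0.03 m/s and (distance between syringe0 and slot0 below 0.009 m or distance between syringe0 and slot1 below 0.009 m or distance between syringe0 and slot2 below 0.009 m or distance between syringe0 and slot3 below 0.009 m) and angle between the x axis of each of syringe0, syringe1, syringe2, syringe3 and the x axis of rack, either way round below 0.1 rad and x of each of syringe0_mid, syringe1_mid, syringe2_mid, syringe3_mid in the frame of rack below 0.02 m and linear speed of each of syringe0, syringe1, syringe2, syringe3 below 0.02 m/s and (distance between syringe1 and slot0 below 0.009 m or distance between syringe1 and slot1 below 0.009 m or distance between syringe1 and slot2 below 0.009 m or distance between syringe1 and slot3 below 0.009 m) and (distance between syringe2 and slot0 below 0.009 m or distance between syringe2 and slot1 below 0.009 m or distance between syringe2 and slot2 below 0.009 m or distance between syringe2 and slot3 below 0.009 m) and (distance between syringe3 and slot0 below 0.009 m or distance between syringe3 and slot1 below 0.009 m or distance between syringe3 and slot2 below 0.009 m or distance between syringe3 and slot3 below 0.009 m)); the robot touches nothing.
It fails at once if the pill bottle is knocked over (angle between pill_bottle's own z axis and vertical above 0.7 rad).
Of syringe0, syringe1, syringe2, syringe3 only 2 to 4 are there at a start; the rules pass over those that are not, and their reading is None.
At some moment in a run one of syringe0, syringe1, syringe2, syringe3 may be knocked a few centimetres aside while the robot is not near it.
It also fails if it takes over 210 s, if anything falls off the work surface, if the arm or the gripper's body presses on something with over 40 N, if the wrist force passes 120 N, or if a joint passes its speed limit or range.

## Robot

A 6-joint arm with a two-finger parallel gripper is mounted at the origin on the work surface. World frame = base frame: x ahead of the robot, y to its left, z up, the work surface at z = 0. Lengths are in mm, angles in rad, forces in N, time in s.
With the tool pointing down it reaches from about 275 to 750 mm from the base axis. Payload 10.2 kg.
Tool frame: the origin (TCP) lies midway between the tips of the shut fingers; the grasp point (between the pads) lies 19 mm behind it; z points along the fingers, y is the line along which they close (so a half turn about z gives the same grasp; the last joint's range is limited). The gripper opens to 85 mm and grips with 20 to 120 N. Pads are 22 mm wide; open, the fingers measure 114 mm over their backs; the gripper's body (76 mm by 85 mm) begins 54 mm behind the grasp point. The pads swing forward as they close: fully open they stand 13 mm farther back than shut.
Start: joints at [0.886, 0.313, 1.498, -0, 1.331, -0.223], TCP at [233.932, 470.007, 231.294] pointing down, gripper open.
Joint ranges: [-2.94, 2.94], [-0.97, 2.17], [0.19, 2.56], [-1.23, 4.37], [0.02, 3.11], [-2.88, 2.88]. Speed limits (rad/s): [2.39, 2.39, 3.01, 3.14, 3.14, 3.14].

## Interface

Orientations are given as a unit quaternion [x, y, z, w].
In Python, from plant import * gives the robot as it stands.
- The arm moves only by the shell command python3 -m pendant 'ROWS' [FORCE]. ROWS is a JSON object of lists of equal length, an entry for each row: "twist": the turn, a rotation vector about the tool's x, y, z in rad, a list of three; "xyz": the shift along the tool's x, y, z in mm, a list of three; "claw": the opening, from 0 (shut) to 1 (fully open). In form: {"twist": [[wx, wy, wz], ...], "xyz": [[dx, dy, dz], ...], "claw": [claw, ...]}. A call has 1 to 12 rows; each row is the pose to reach, as a shift and turn from the pose commanded when the call began, along the tool's axes at that moment; what a row does not reach only later rows make up. A row lasts 1/8 s, in which the tool goes at most 62.5 mm and 10.7 degrees, less where a joint would pass 70% of its speed; a pose out of reach is approached as far as the arm can. A call with a gripper value outside its range is refused whole. The fingers move at their own pace and stop on an object; FORCE is the grip in N (left out, the last holds). Time passes only in rows, so rows that repeat a pose let the fingers close. It gives the time, the measured TCP pose, the force, the opening and the grip force at its end, in the units of the state.
- observe(): the state, without advancing time (a new reading comes with each control period).
- capture(name): name is "side" or "top" or "wrist"; returns a dict with "color" (384x512x3 uint8, red, green, blue), "K" (3x3 intrinsics, pixels), "dist" ([k1, k2, p1, p2, k3] as OpenCV has them; the pictures are not rectified), "rvec" (rotation vector, rad) and "tvec" (3), from world to camera coordinates, as OpenCV has them; the wrist camera has in their place "tool_from_camera" (4x4, takes a point from camera to tool coordinates, whose origin is the TCP and whose axes are the flange's). Camera axes: x right, y down, z forward; pixel columns grow to the right and rows downward; lengths in mm; the calibration is good to about 2 mm. A picture is of the moment at which its call begins: read the wrist's pose just before it. There is no depth.
- hand_in(): hands the job in; it is judged then, once.
Trained networks look in a picture, given as the dict that the camera call returned (one of the last four; its "shot" number tells which), for a name from the list of things; names that differ only in an ending like _2 or _b are one class to them, and where a whole thing is asked for, a point or a joint stands for the part that bears it (a point fixed in the world has none). Each returns a list of dicts, best first, with "p" (0 to 1); they miss things now and then, are a little off and sometimes report something else, mostly with a low value. They report only what shows in the picture. A call takes as long as a camera call. They do not tell look-alikes from the thing itself.
- boxes_of(picture, label): "at" ([x, y, z] in mm, in world coordinates, good to about 4 mm: the middle of the surface that is visible of it).
- silhouettes(picture, label): "pixels" (384x512 bool, what is visible of it).
The state is a dict: "t": time; "joints": joint angles; "joint_vel": joint speeds; "effort": joint torques, N m; "ee_pos": TCP position; "orientation": TCP orientation; "ft_force": force on the tool from outside, world axes, zero at the start; "wrist_torque": the same for the moment, N m; "grip_width": opening from 0.0 (shut) to 1.0 (fully open); "finger_force": force on a finger pad.
Only numpy, scipy, OpenCV 4.12 (cv2) and the standard library are available. Lean on these libraries where they do the work, as an engineer would, in place of code of your own. Each camera call takes 0.05 s, during which the arm holds its last target. There are 200 camera calls.

## Working session

There is one attempt and no reset: what is moved stays moved. The work goes in short steps, Python scripts to look and compute and a shell command to move; the robot and the scene stay as the last step left them, time stands still between calls to the robot, and variables do not carry over. Pictures are saved under pics/ and viewed, at most 14 in all, crops included, and the job is handed in when it is done.

```bash
ls; mkdir -p pics; cat > h.py <<'E'
from plant import *
import numpy as np, cv2
from scipy.spatial.transform import Rotation as R
def save(c,n): cv2.imwrite('pics/'+n+'.png',c["color"][:,:,::-1])
def cam(c,st=None):
    if "rvec" in c:
        Rm=cv2.Rodrigues(np.array(c["rvec"],float))[0]; t=np.array(c["tvec"],float).ravel()
        return Rm,t
    T=np.array(c["tool_from_camera"]); W=np.eye(4)
    W[:3,:3]=R.from_quat(st["orientation"]).as_matrix(); W[:3,3]=st["ee_pos"]
    M=np.linalg.inv(W@T); return M[:3,:3],M[:3,3]
def ray(c,uv,z,st=None):
    """pixels -> world points on plane z"""
    Rm,t=cam(c,st); uv=np.array(uv,float).reshape(-1,1,2)
    n=cv2.undistortPoints(uv,np.array(c["K"]),np.array(c["dist"])).reshape(-1,2)
    d=np.c_[n,np.ones(len(n))]@Rm; o=-Rm.T@t
    return o+d*((z-o[2])/d[:,2])[:,None]
def proj(c,P,st=None):
    Rm,t=cam(c,st)
    return cv2.projectPoints(np.array(P,float).reshape(-1,3),cv2.Rodrigues(Rm)[0],t,np.array(c["K"]),np.array(c["dist"]))[0].reshape(-1,2)
def tool(p,yaw=None):
    """print shift in tool axes from present pose to world point p (TCP), and turn about tool z to make closing line (tool y) at yaw (rad, world)"""
    s=observe(); Rt=R.from_quat(s["orientation"]).as_matrix()
    d=Rt.T@(np.array(p)-s["ee_pos"])
    y=np.arctan2(Rt[1,1],Rt[0,1]); tw=None
    if yaw is not None:
        # tool z down: turn +a about tool z lowers world yaw
        tw=-(yaw-y); tw=(tw+np.pi/2)%np.pi-np.pi/2
    print("shift",d.round(1),"yaw_y",round(y,3),"twist z",tw, "j6",round(s["joints"][5],2))
E
cat > look.py <<'E'
from h import *
for n in ("top","side"):
    c=capture(n); save(c,n+"0")
    print(n, "campos",(-cam(c)[0].T@cam(c)[1]).round(0))
    for l in "mixer nut_post nut blade block plug tray rack syringe0 pill_bottle".split():
        print(l,[(b["at"] if isinstance(b["at"],str) else np.round(b["at"],0).tolist(),round(b["p"],2)) for b in boxes_of(c,l)[:7]])
print(observe())
E
python3 look.py
```

```text
pics
top campos [ 453.   49. 1387.]
mixer [([530.0, -236.0, 59.0], 0.76), ([390.0, -174.0, 83.0], 0.43)]
nut_post [([519.0, -224.0, 111.0], 0.88)]
nut [([520.0, -226.0, 106.0], 0.83)]
blade [([602.0, 149.0, 7.0], 0.5), ([520.0, -225.0, 107.0], 0.46), ([657.0, -79.0, 118.0], 0.41)]
block [([651.0, -77.0, 51.0], 0.96)]
plug [([530.0, -231.0, 56.0], 0.71)]
tray [([457.0, -389.0, 0.0], 0.87)]
rack [([604.0, 156.0, 9.0], 0.79)]
syringe0 [([440.0, 101.0, 26.0], 0.89), ([430.0, -18.0, 25.0], 0.69), ([428.0, 197.0, 24.0], 0.65), ([626.0, 456.0, 20.0], 0.63), ([433.0, 308.0, 20.0], 0.62), ([602.0, 151.0, 9.0], 0.59)]
pill_bottle [([392.0, -174.0, 88.0], 0.56), ([602.0, 152.0, 9.0], 0.54)]
side campos [ 424. -985.  918.]
mixer [([532.0, -278.0, 59.0], 0.64)]
nut_post [([524.0, -236.0, 104.0], 0.71), ([530.0, -280.0, 58.0], 0.49), ([435.0, -27.0, 20.0], 0.23), ([601.0, 128.0, 4.0], 0.17)]
nut [([519.0, -236.0, 110.0], 0.77), ([602.0, 132.0, 12.0], 0.68), ([532.0, -280.0, 60.0], 0.3)]
blade [([666.0, -87.0, 100.0], 0.55), ([440.0, 95.0, 23.0], 0.49)]
block [([662.0, -110.0, 48.0], 0.69)]
plug []
[... 363 characters left out ...]
([ 8.85612026e-01,  3.12893613e-01,  1.49772276e+00, -6.29853496e-06,
        1.33099291e+00, -2.23412621e-01]), 'joint_vel': array([-1.44444386e-03, -8.46844713e-04,  5.88478550e-04, -2.47963707e-04,
        3.95384738e-04, -4.26973207e-05]), 'effort': array([-2.39330675e-04, -4.12176597e+01, -2.59902853e+01, -2.48401575e-04,
        4.45719734e-04,  1.02221259e-05]), 'ee_pos': array([233.9231099 , 470.00360184, 231.28886957]), 'orientation': array([ 2.28839218e-01,  9.73464233e-01, -8.81416359e-06, -9.00090384e-07]), 'ft_force': array([0.15020063, 0.42701655, 0.04116737]), 'wrist_torque': array([-0.01674531, -0.03210648,  0.00737137]), 'finger_force': 0.0, 'grip_width': 0.9994996711718944}
```

View pics/top0.png

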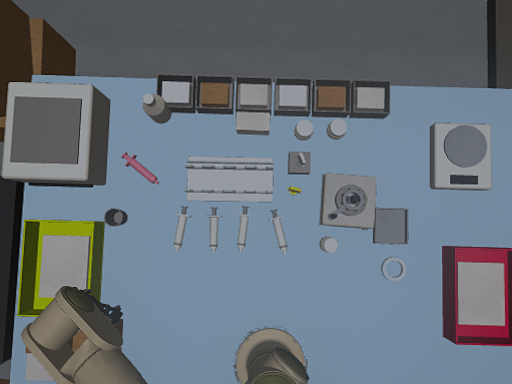

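View pics/side0.png

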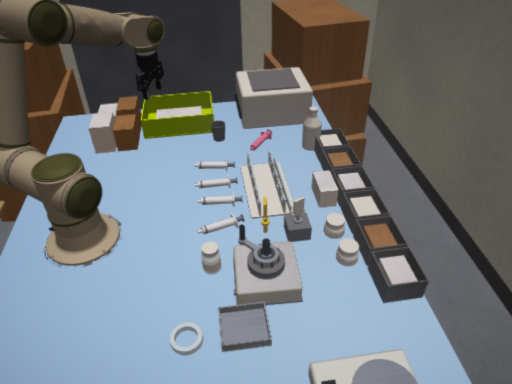

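The top view shows the rack at about (230,178) and four white syringes below it at (180,228), (213,228), (243,228) and (280,230). The mixer is at (350,200) with its post at about (333,216), the tray at (391,225), and the block with the blade at (299,162). The yellow look-alike is at (294,190), the pink syringe at (140,168) and the pill bottle at (329,244). The side view agrees: nozzles point towards the robot.

```bash
python3 - <<'E'
from h import *
c=capture("wrist"); print(c["K"],c["dist"],np.round(c["tool_from_camera"],3))
tool([430,60,330],np.pi/2)
tool([480,-150,330],np.pi/2)
c=capture("top"); print(proj(c,[[390,-174,0]]))
E
```

```text
[[333.6307015    0.         252.29697538]
 [  0.         333.6307015  185.7633929 ]
 [  0.           0.           1.        ]] [-0.07311297  0.          0.          0.          0.        ] [[ 1.00000e-03 -9.46000e-01 -3.23000e-01  8.35410e+01]
 [ 1.00000e+00  1.00000e-03  1.00000e-03  9.18000e-01]
 [-0.00000e+00 -3.23000e-01  9.46000e-01 -1.43237e+02]
 [ 0.00000e+00  0.00000e+00  0.00000e+00  1.00000e+00]]
shift [-358.2 -279.7  -98.7] yaw_y 1.109 twist z -0.4617511028768668 j6 -0.22
shift [-496.5 -445.4  -98.7] yaw_y 1.109 twist z -0.4617511028768668 j6 -0.22
[[324.49728157 245.66590825]]
```

```bash
python3 -m pendant '{"twist":[[0,0,-0.46],[0,0,-0.46],[0,0,-0.46],[0,0,-0.46],[0,0,-0.46],[0,0,-0.46],[0,0,-0.46],[0,0,-0.46],[0,0,-0.46],[0,0,-0.46],[0,0,-0.46],[0,0,-0.46]],"xyz":[[-358,-280,-99],[-358,-280,-99],[-358,-280,-99],[-358,-280,-99],[-358,-280,-99],[-358,-280,-99],[-358,-280,-99],[-358,-280,-99],[-358,-280,-99],[-358,-280,-99],[-358,-280,-99],[-358,-280,-99]],"claw":[1,1,1,1,1,1,1,1,1,1,1,1]}'
python3 - <<'E'
from h import *
s=observe();c=capture("wrist"); save(c,"w1"); print(s["t"],s["ee_pos"],s["joints"].round(2))
tool([480,-150,330],np.pi/2)
for l in "mixer nut_post blade block plug tray rack syringe0 pill_bottle".split():
    print(l,[(np.round(b["at"],0).tolist(),round(b["p"],2)) for b in boxes_of(c,l)[:7]])
for b in silhouettes(c,"syringe0"):
    m=b["pixels"]; ys,xs=np.nonzero(m); uv=np.c_[xs,ys].astype(float)
    P=ray(c,uv,13,s)[:,:2]
    k=np.abs(P-np.median(P,0)).max(1)<120; P=P[k]
    u,sv,vt=np.linalg.svd(P-P.mean(0),full_matrices=False); d=vt[0]*np.sign(vt[0][0]); q=(P-P.mean(0))@d
    print(round(b["p"],2),len(P),"mean",P.mean(0).round(1),"ang",np.arctan2(d[1],d[0]).round(3),"ends",(P.mean(0)+d*q.min()).round(0),(P.mean(0)+d*q.max()).round(0))
E
```

```text
t: 2.7
ee_pos: [429.4, 60.6, 330.3]
orientation: [0.0, 1.0, 0.0, -0.0]
ft_force: [0.1, 0.7, -0.2]
grip_width: 1.002
finger_force: 0.0
2.7 [429.38630575  60.5659631  330.27064728] [-0.13  0.05  1.56  0.    1.53 -1.7 ]
shift [ -50.7 -210.4    0.3] yaw_y 1.57 twist z -0.000637953526270385 j6 -1.7
mixer [([517.0, -200.0, 61.0], 0.58)]
nut_post [([516.0, -212.0, 104.0], 0.98)]
blade [([663.0, -72.0, 105.0], 0.95), ([564.0, -57.0, 78.0], 0.84), ([592.0, 139.0, 9.0], 0.59), ([434.0, 105.0, 24.0], 0.31)]
block [([647.0, -56.0, 46.0], 0.92), ([514.0, -212.0, 102.0], 0.56), ([518.0, -199.0, 59.0], 0.2)]
plug [([535.0, -236.0, 121.0], 0.72)]
tray []
rack [([590.0, 140.0, 7.0], 0.88), ([427.0, -17.0, 20.0], 0.64)]
syringe0 [([429.0, 303.0, 21.0], 0.96), ([437.0, 198.0, 22.0], 0.85), ([624.0, 445.0, 25.0], 0.74), ([436.0, 103.0, 20.0], 0.71), ([427.0, -14.0, 23.0], 0.63)]
pill_bottle [([593.0, 138.0, 7.0], 0.69)]
0.98 2027 mean [434.4 313.3] ang -0.147 ends [358. 324.] [511. 302.]
0.91 1900 mean [434.1 -16.4] ang 0.285 ends [361. -38.] [508.   5.]
0.87 1858 mean [440.2 105.1] ang -0.076 ends [363. 111.] [518.  99.]
0.76 1075 mean [630.8 455. ] ang 0.861 ends [581. 397.] [681. 514.]
0.57 2062 mean [433.  202.2] ang 0.029 ends [356. 200.] [511. 204.]
```

View pics/w1.png

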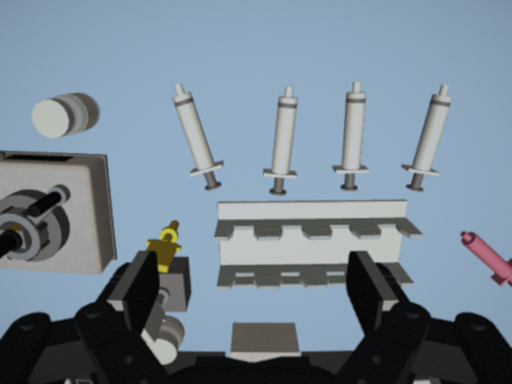

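The wrist view shows the four syringes with flanges toward the rack, at (207,168), (280,174), (350,168) and (421,168). The rack is at rows 200-285, the post tip at (60,192), the collet with plug at about (15,240) and the yellow look-alike at (165,245). I'll enlarge the rack to see which plate has the groove and rib.

```bash
python3 - <<'E'
import cv2
i=cv2.imread('pics/w1.png')[190:295,200:420]; a=cv2.resize(i,None,fx=3.5,fy=3.5,interpolation=cv2.INTER_CUBIC)
cv2.imwrite('pics/w1r.png',a)
E
```

```text
(no output)
```

View pics/w1r.png

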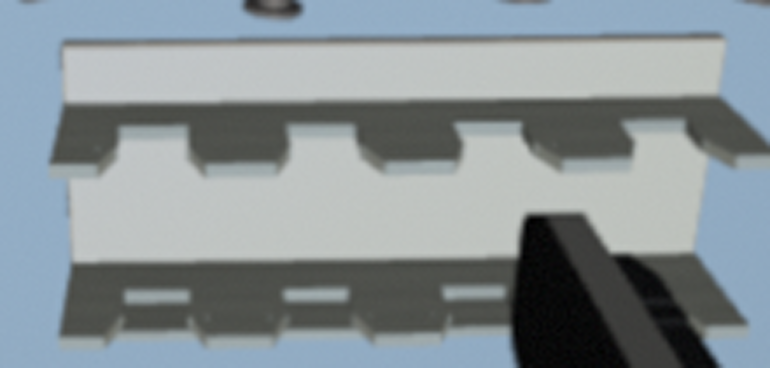

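The near plate (crop row 100) has only the plain base strip in front, so it is the front rest. The far plate shows the rib through its slots, so rack +x ≈ world +x and the syringes already face the right way. Next is the mixer from close by.

```bash
python3 -m pendant '{"twist":[[0,0,0],[0,0,0],[0,0,0],[0,0,0],[0,0,0],[0,0,0],[0,0,0]],"xyz":[[0,-260,0],[0,-260,0],[0,-260,0],[0,-260,0],[0,-260,0],[0,-260,0],[0,-260,0]],"claw":[1,1,1,1,1,1,1]}'
python3 - <<'E'
from h import *
s=observe();c=capture("wrist"); save(c,"w2"); print(s["t"],s["ee_pos"],s["orientation"].round(3))
np.save("w2.npy",dict(c=c,s=s),allow_pickle=True)
for l in "mixer nut_post blade block plug tray pill_bottle".split():
    print(l,[(np.round(b["at"],0).tolist(),round(b["p"],2)) for b in boxes_of(c,l)[:3]])
w1=ray(c,[[217.7,202],[406.3,200]],8,s)
i=cv2.imread('pics/w2.png'); cv2.imwrite('pics/w2z.png',cv2.resize(i,(800,600),interpolation=cv2.INTER_CUBIC))
E
```

```text
t: 4.12
ee_pos: [429.4, -199.0, 330.5]
orientation: [0.0, 1.0, 0.0, 0.0]
ft_force: [0.2, 0.3, -0.5]
grip_width: 0.999
finger_force: 0.0
4.125 [ 429.38715603 -198.95713485  330.5298447 ] [0. 1. 0. 0.]
mixer [([506.0, -238.0, 60.0], 0.59)]
nut_post [([516.0, -218.0, 103.0], 0.66), ([480.0, 189.0, 14.0], 0.45)]
blade [([653.0, -79.0, 109.0], 0.97), ([560.0, -65.0, 72.0], 0.95)]
block [([643.0, -94.0, 48.0], 0.77)]
plug [([533.0, -242.0, 137.0], 0.64), ([433.0, -24.0, 21.0], 0.39)]
tray [([458.0, -393.0, 4.0], 0.95), ([430.0, -22.0, 20.0], 0.52)]
pill_bottle [([390.0, -181.0, 86.0], 0.87)]
```

View pics/w2z.png

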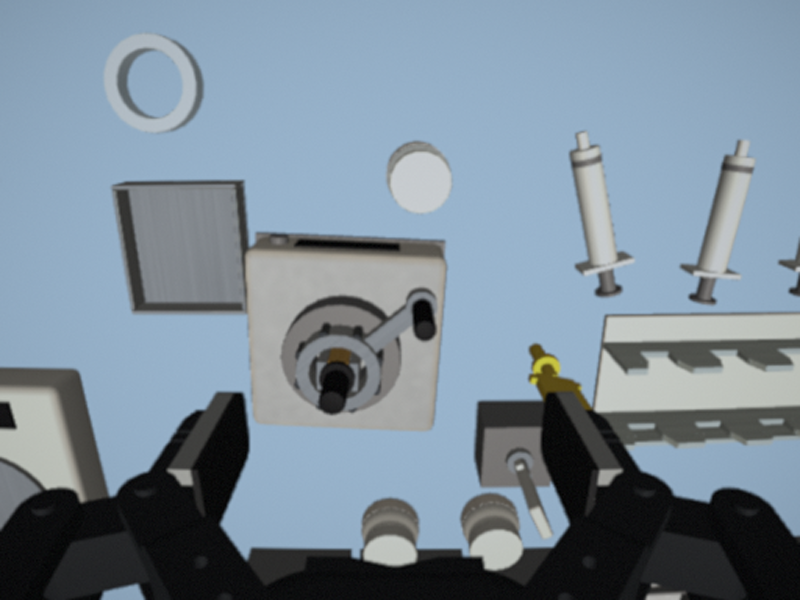

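Post tip at about (424,331) and its base at (421,300), plug top at (332,402), blade paddle from collar (519,460) to tip (545,535), tray at (185,248), pill bottle at (418,178), all in the 1.5625x view.

```bash
python3 - <<'E'
from h import *
D=np.load("w2.npy",allow_pickle=True).item(); c,s=D["c"],D["s"]; k=1.5625
def r(n,uv,z): print(n,ray(c,np.array(uv)/k,z,s).round(1).tolist())
r("posttop",[[424,331]],150); r("postbase",[[421,300]],103)
r("plugtop",[[332,402]],152); 
r("mixertop corners",[[248,250],[446,250],[435,430],[253,418]],60)
r("tray rim",[[113,185],[244,182],[246,310],[133,311]],28)
r("block top",[[478,403],[549,485],[486,485]],50)
r("collar",[[519,458]],58); r("paddle tip",[[543,533]],138)
r("bottle",[[420,182]],85); r("rack edge",[[605,315],[800,314]],8)
E
```

```text
posttop [[486.2, -177.7, 150.0]]
postbase [[481.0, -177.5, 103.0]]
plugtop [[540.0, -241.8, 152.0]]
mixertop corners [[453.0, -318.0, 60.0], [453.1, -155.4, 60.0], [625.2, -159.8, 60.0], [613.0, -328.4, 60.0]]
tray rim [[402.7, -441.3, 28.0], [401.6, -325.7, 28.0], [518.2, -334.3, 28.0], [519.5, -441.8, 28.0]]
block top [[602.5, -119.5, 50.0], [698.2, -42.0, 50.0], [697.1, -105.8, 50.0]]
collar [[658.8, -77.8, 58.0]]
paddle tip [[674.8, -73.8, 138.0]]
bottle [[394.9, -178.8, 85.0]]
rack edge [[531.0, 7.2, 8.0], [530.8, 212.1, 8.0]]
```

```bash
python3 -m pendant '{"twist":[[0,0,0],[0,0,0],[0,0,0],[0,0,0],[0,0,0],[0,0,0],[0,0,0],[0,0,0],[0,0,0],[0,0,0],[0,0,0],[0,0,0]],"xyz":[[-55,21,60],[-55,21,100],[-55,21,150],[-55,21,190],[-55,21,217],[-55,21,217],[-55,21,217],[-55,21,217],[-55,21,217],[-55,21,217],[-55,21,217],[-55,21,217]],"claw":[1,1,1,1,1,1,0,0,0,0,0,0]}' 40
python3 - <<'E'
from h import *
s=observe();c=capture("wrist"); save(c,"w3"); print(s["ee_pos"],s["ft_force"],s["wrist_torque"],s["grip_width"],s["finger_force"])
print("plug",[(np.round(b["at"],0).tolist(),round(b["p"],2)) for b in boxes_of(c,"plug")[:3]])
print(proj(c,[[540,-242,152],[540,-242,112]],s))
E
```

```text
t: 6.02
ee_pos: [484.1, -178.9, 113.8]
orientation: [0.001, 1.0, 0.0, -0.0]
ft_force: [-3.2, 3.0, 6.4]
grip_width: 0.176
finger_force: 39.0
[ 484.12570591 -178.89913424  113.82986071] [-3.23476888  3.02209115  6.35841419] [0.55785596 0.43238173 0.02253349] 0.17569384166884008 38.95741939544678
plug [([529.0, -238.0, 126.0], 0.59), ([428.0, -27.0, 17.0], 0.34)]
[[111.22700226 400.43480514]
 [137.77782606 336.836798  ]]
```

View pics/w3.png

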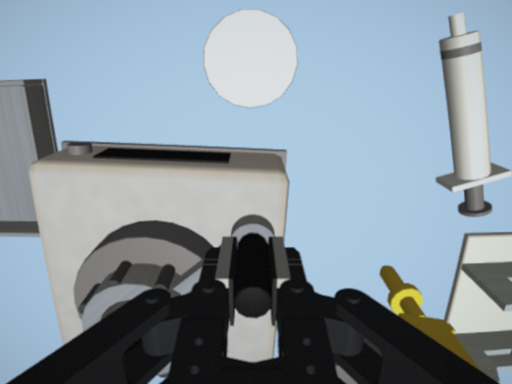

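The post is held between the pads at about (255,270), opening 15 mm. I compute the arc offsets for slackening.

```bash
python3 - <<'E'
import numpy as np
r=np.array([-56,63.5])
for a in np.arange(1,13)*0.15:
    R=np.array([[np.cos(a),-np.sin(a)],[np.sin(a),np.cos(a)]]); d=R@r-r
    print([int(round(-d[0])),int(round(d[1])),0],end=',')
E
```

```text
[9, -9, 0],[16, -19, 0],[22, -31, 0],[26, -43, 0],[28, -55, 0],[29, -68, 0],[27, -80, 0],[23, -93, 0],[18, -104, 0],[11, -115, 0],[3, -124, 0],[-7, -132, 0],
```

```bash
python3 -m pendant '{"twist":[[0,0,0],[0,0,0],[0,0,0],[0,0,0],[0,0,0],[0,0,0],[0,0,0],[0,0,0],[0,0,0],[0,0,0],[0,0,0],[0,0,0]],"xyz":[[9,-9,0],[16,-19,0],[22,-31,0],[26,-43,0],[28,-55,0],[29,-68,0],[27,-80,0],[23,-93,0],[18,-104,0],[11,-115,0],[3,-124,0],[-7,-132,0]],"claw":[0,0,0,0,0,0,0,0,0,0,0,0]}' 40
python3 - <<'E'
from h import *
s=observe();c=capture("wrist"); save(c,"w4"); print(s["ee_pos"],s["ft_force"],s["wrist_torque"],s["grip_width"],s["finger_force"])
E
```

```text
t: 7.62
ee_pos: [490.6, -310.9, 113.2]
orientation: [0.001, 1.0, 0.001, -0.001]
ft_force: [-0.7, 5.4, 2.9]
grip_width: 0.173
finger_force: 39.8
[ 490.62733223 -310.9307759   113.19643854] [-0.71039799  5.41306103  2.90905464] [0.80096273 0.07257625 0.17896811] 0.173324290265879 39.81043338775635
```

```bash
python3 -m pendant '{"twist":[[0,0,0],[0,0,0],[0,0,0],[0,0,0],[0,0,0],[0,0,0],[0,0,0],[0,0,0],[0,0,0],[0,0,0]],"xyz":[[0,0,0],[0,0,0],[0,0,0],[0,0,-50],[0,0,-90],[0,0,-90],[-49,69,-90],[-49,69,-90],[-49,69,-90],[-49,69,-90]],"claw":[0.6,0.6,0.6,0.6,0.7,0.7,0.8,0.8,0.8,0.8]}' 40
python3 - <<'E'
from h import *
s=observe();c=capture("wrist"); save(c,"w5"); print(s["t"],s["ee_pos"],s["joints"].round(2))
np.save("w5.npy",dict(c=c,s=s),allow_pickle=True)
print(proj(c,[[540,-242,152],[540,-242,117]],s))
E
```

```text
t: 8.93
ee_pos: [539.6, -242.9, 202.7]
orientation: [0.001, 1.0, 0.0, -0.0]
ft_force: [0.7, -0.3, -0.0]
grip_width: 0.795
finger_force: 0.0
8.925 [ 539.55507974 -242.9270111   202.69184877] [-0.62  0.48  1.33 -0.    1.33 -2.19]
[[252.04533193 211.63239244]
 [252.04754805 192.65635778]]
```

View pics/w5.png

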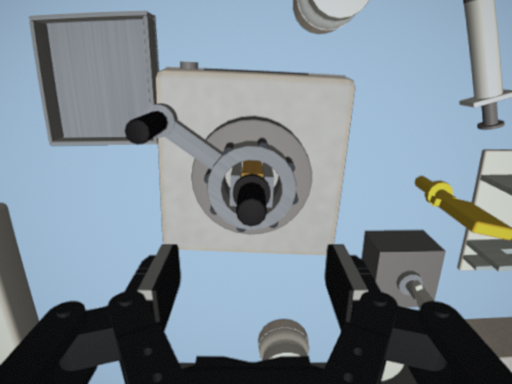

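The plug's top is at (252,207), which puts the axis near (538,-242). The post has swung to the slack side, with its tip at (140,128).

```bash
python3 -m pendant '{"twist":[[0,0,0],[0,0,0],[0,0,0],[0,0,0],[0,0,0],[0,0,0],[0,0,0],[0,0,0],[0,0,0],[0,0,0],[0,0,0]],"xyz":[[2,1,40],[2,1,65],[2,1,81],[2,1,81],[2,1,81],[2,1,81],[2,1,81],[2,1,81],[2,1,50],[2,1,20],[2,1,-18]],"claw":[0.8,0.8,0.8,0.8,0,0,0,0,0,0,0]}' 40
python3 - <<'E'
from h import *
s=observe();c=capture("wrist"); save(c,"w6"); tool([460,-389,220])
E
```

```text
t: 10.35
ee_pos: [537.8, -241.1, 221.6]
orientation: [0.001, 1.0, 0.001, -0.001]
ft_force: [0.1, -1.0, 0.3]
grip_width: 0.222
finger_force: 39.7
shift [  79.1 -147.     7.7] yaw_y 1.569 twist z None j6 -2.19
```

View pics/w6.png

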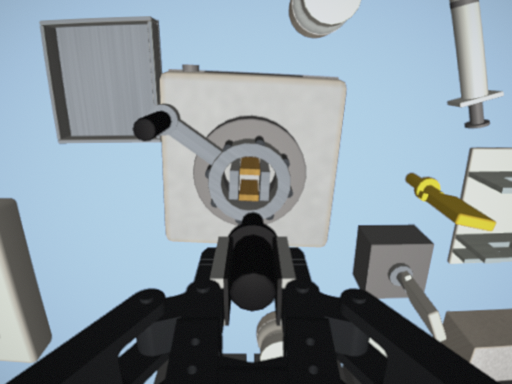

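The plug is out and held at (252,260). The collet at (250,180) is open, and the tray is at (103,80).

```bash
python3 -m pendant '{"twist":[[0,0,0],[0,0,0],[0,0,0],[0,0,0],[0,0,0],[0,0,0],[0,0,0],[0,0,0],[0,0,0],[0,0,0],[0,0,0],[0,0,0]],"xyz":[[79,-147,0],[79,-147,0],[79,-147,0],[79,-147,0],[79,-147,60],[79,-147,110],[79,-147,150],[79,-147,167],[79,-147,167],[79,-147,167],[79,-147,167],[79,-147,167]],"claw":[0,0,0,0,0,0,0,0,0,0,0.45,0.45]}' 40
python3 -m pendant '{"twist":[[0,0,0],[0,0,0],[0,0,0],[0,0,0],[0,0,0],[0,0,0]],"xyz":[[0,0,0],[0,0,-20],[0,0,-60],[0,0,-110],[0,0,-167],[0,0,-167]],"claw":[0.45,0.45,0.45,0.45,0.7,0.7]}' 40
python3 - <<'E'
from h import *
s=observe();c=capture("wrist"); save(c,"w7"); 
for l in ("plug","tray"): print(l,[(np.round(b["at"],0).tolist(),round(b["p"],2)) for b in boxes_of(c,l)[:3]])
c2=capture("top"); print([(np.round(b["at"],0).tolist(),round(b["p"],2)) for b in boxes_of(c2,"plug")[:3]])
i=c["color"][:,:,::-1]; j=c2["color"][180:260,350:430,::-1]
cv2.imwrite("pics/p7.png",np.hstack([i,cv2.resize(j,(256,384))]))
tool([662,-77,230])
E
```

```text
t: 11.9
ee_pos: [459.1, -388.5, 55.1]
orientation: [0.001, 1.0, -0.001, 0.0]
ft_force: [0.1, 0.9, -0.1]
grip_width: 0.451
finger_force: 0.0
t: 12.65
ee_pos: [459.9, -389.4, 226.1]
orientation: [0.001, 1.0, -0.003, 0.003]
ft_force: [0.8, 0.6, 0.1]
grip_width: 0.7
finger_force: 0.0
plug [([455.0, -389.0, 74.0], 0.78)]
tray [([453.0, -391.0, 4.0], 0.84), ([507.0, -260.0, 62.0], 0.68)]
[]
shift [-202.9  311.3   -9.9] yaw_y 1.569 twist z None j6 -2.47
```

View pics/p7.png

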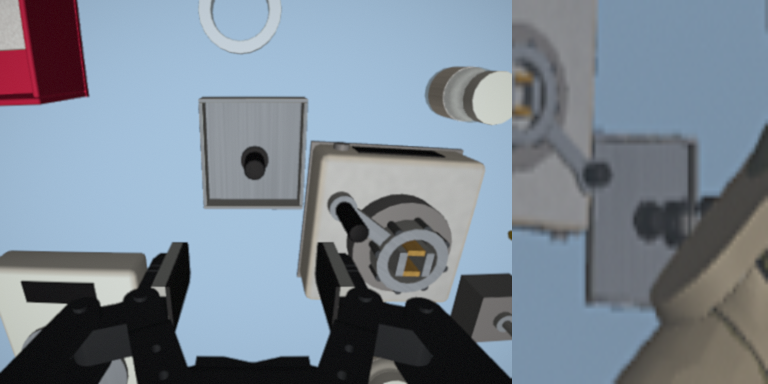

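The plug stands in the tray at (253,160); the post is slack at (345,215) and the collet is open. On to the blade.

```bash
python3 -m pendant '{"twist":[[0,0,0],[0,0,0],[0,0,0],[0,0,0],[0,0,0],[0,0,0],[0,0,0],[0,0,0],[0,0,0],[0,0,0]],"xyz":[[-141,312,-20],[-141,312,-20],[-141,312,-20],[-141,312,-20],[-141,312,-20],[-141,312,-20],[-141,312,-20],[-141,312,-20],[-141,312,-20],[-141,312,-20]],"claw":[1,1,1,1,1,1,1,1,1,1]}' 40
python3 - <<'E'
from h import *
s=observe();c=capture("wrist"); save(c,"w8"); print(s["ee_pos"],s["joints"].round(2))
np.save("w8.npy",dict(c=c,s=s),allow_pickle=True)
for b in boxes_of(c,"blade")[:3]: print(b["at"],b["p"])
i=cv2.imread('pics/w8.png'); cv2.imwrite('pics/w8z.png',cv2.resize(i[120:370,130:450],(800,625))[:600])
E
```

```text
t: 14.15
ee_pos: [600.2, -77.3, 241.2]
orientation: [0.002, 1.0, 0.0, -0.0]
ft_force: [-1.0, 0.6, -0.0]
grip_width: 0.998
finger_force: 0.0
[600.20364332 -77.32371269 241.23280702] [-0.32  0.49  1.22 -0.    1.43 -1.89]
[563.6, -62.4, 120.1] 0.69
[655.7, -75.1, 118.5] 0.59
```

View pics/w8z.png

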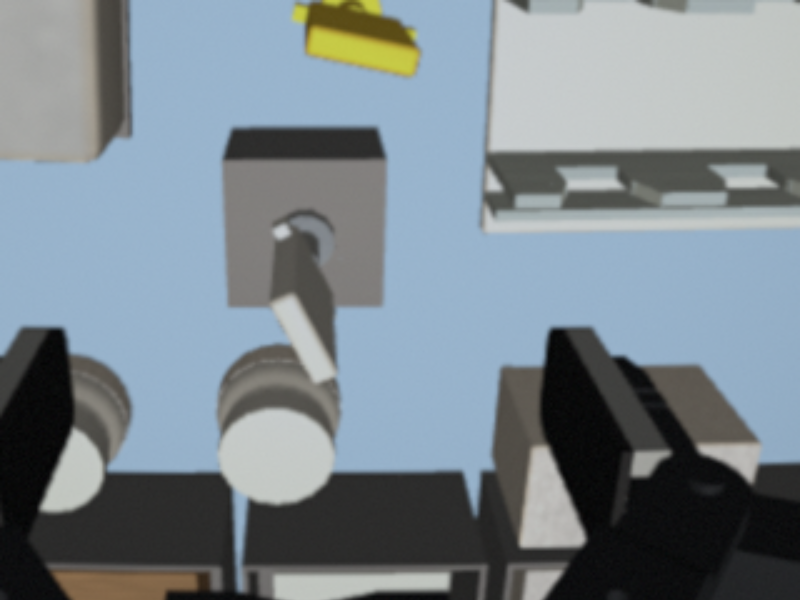

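Paddle top face corners in the crop are (273,300), (293,293), (335,375) and (315,383). The block top is (224,158) to (383,305), and the collar is near (305,237).

```bash
python3 - <<'E'
from h import *
D=np.load("w8.npy",allow_pickle=True).item(); c,s=D["c"],D["s"]
def r(uv,z): return ray(c,np.array(uv,float)/2.5+[130,120],z,s)
P=r([[273,300],[293,293],[335,375],[315,383]],138); print(P.round(1).tolist(),P.mean(0))
d=(P[2]+P[3]-P[0]-P[1])/2; print("long",d,np.linalg.norm(d),"ang",np.arctan2(d[1],d[0])); print("thick",np.linalg.norm(P[1]-P[0]))
B=r([[224,158],[386,158],[383,305],[229,305]],50); print(B.round(1).tolist(),B.mean(0))
print("collar",r([[305,237]],58))
print("rack yaw/slots far plate", r([[485,152],[800,149]],66), r([[484,231],[800,225]],8))
ang=np.arctan2(d[1],d[0]); tool([P.mean(0)[0],P.mean(0)[1],100],ang+np.pi/2)
E
```

```text
[[648.9, -87.2, 138.0], [646.3, -80.5, 138.0], [677.9, -66.3, 138.0], [681.1, -73.2, 138.0]] [663.52874351 -76.82086363 138.        ]
long [31.92811794 14.08823127  0.        ] 34.89818011300697 ang 0.4155523127641459
thick 7.133411144855436
[[628.5, -110.8, 50.0], [628.7, -42.3, 50.0], [698.6, -41.6, 50.0], [698.4, -111.0, 50.0]] [663.55542536 -76.4375782   50.        ]
collar [[661.47259132 -76.6546551   58.        ]]
rack yaw/slots far plate [[620.88223961  -4.03484233  66.        ]
 [619.73718093 127.48439811  66.        ]] [[680.68333705  11.4121418    8.        ]
 [678.62085789 172.50874753   8.        ]]
shift [-63.2   0.3 141.3] yaw_y 1.568 twist z -0.41814247809826166 j6 -1.89
```

```bash
python3 -m pendant '{"twist":[[0,0,-0.15],[0,0,-0.3],[0,0,-0.418],[0,0,-0.418],[0,0,-0.418],[0,0,-0.418],[0,0,-0.418],[0,0,-0.418],[0,0,-0.418],[0,0,-0.418],[0,0,-0.418],[0,0,-0.418]],"xyz":[[-63,0,20],[-63,0,40],[-63,0,70],[-63,0,100],[-63,0,130],[-63,0,144],[-63,0,144],[-63,0,144],[-63,0,144],[-63,0,144],[-63,0,144],[-63,0,144]],"claw":[1,1,1,1,1,1,1,0,0,0,0,0]}' 60
python3 - <<'E'
from h import *
s=observe();print(s["ee_pos"],s["joints"].round(2),s["wrist_torque"])
E
```

```text
t: 15.75
ee_pos: [663.5, -76.6, 97.4]
orientation: [-0.207, 0.978, -0.0, 0.0]
ft_force: [0.2, -0.2, 0.9]
grip_width: 0.107
finger_force: 60.4
[663.45707618 -76.59039884  97.40829045] [-0.29  0.74  1.17 -0.    1.22 -2.28] [ 0.02805733 -0.03816727  0.00444761]
```

```bash
python3 -m pendant '{"twist":[[0,0,0],[0,0,0],[0,0,0],[0,0,0],[0,0,0.15],[0,0,0.3],[0,0,0.418],[0,0,0.418],[0,0,0.418],[0,0,0.418],[0,0,0.418],[0,0,0.418]],"xyz":[[0,0,-30],[0,0,-80],[0,0,-130],[0,0,-158],[181,-100,-158],[181,-100,-158],[181,-100,-158],[181,-100,-158],[181,-100,-158],[181,-100,-150],[181,-100,-130],[181,-100,-115]],"claw":[0,0,0,0,0,0,0,0,0,0,0,0]}' 60
python3 -m pendant '{"twist":[[0,0,0]],"xyz":[[0,0,0]],"claw":[0]}' 60
python3 - <<'E'
from h import *
s=observe();c=capture("wrist"); save(c,"w9"); print(s["ee_pos"],s["joints"].round(2))
np.save("w9.npy",dict(c=c,s=s),allow_pickle=True)
print(proj(c,[[538,-241.5,112],[538,-241.5,s["ee_pos"][2]-87],[538,-241.5,s["ee_pos"][2]-47]],s))
i=cv2.imread('pics/w9.png'); cv2.imwrite('pics/w9z.png',cv2.resize(i[80:330,130:380],(600,600)))
E
```

```text
t: 17.25
ee_pos: [538.8, -239.9, 210.8]
orientation: [-0.0, 1.0, 0.0, -0.001]
ft_force: [-0.1, 0.8, -0.9]
grip_width: 0.108
finger_force: 60.1
t: 17.38
ee_pos: [538.3, -240.3, 210.9]
orientation: [0.0, 1.0, 0.001, -0.001]
ft_force: [-0.0, -0.4, -0.1]
grip_width: 0.11
finger_force: 60.1
[ 538.32182822 -240.27918307  210.88955744] [-0.62  0.47  1.32  0.    1.35 -2.19]
[[249.08461117 185.98101885]
 [248.96816827 191.20452527]
 [248.48487628 212.93997429]]
```

View pics/w9z.png

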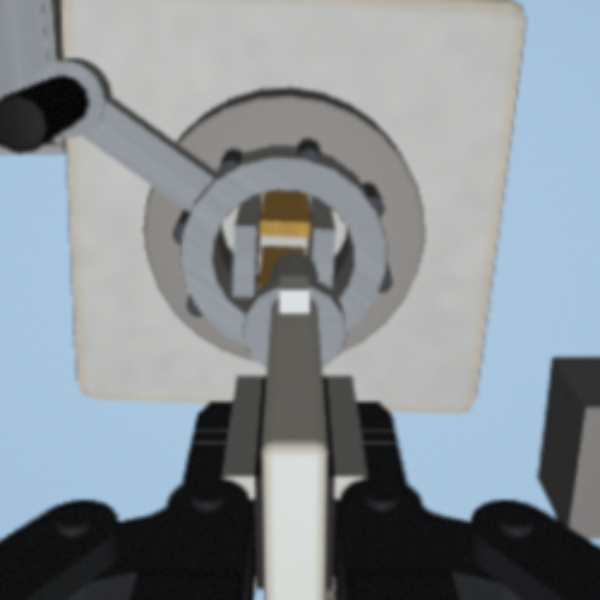

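The ring's centre is at (284,253) in the crop and the shank axis is at x=294, so I shift about 2 mm in -y and then lower slowly.

```bash
python3 -m pendant '{"twist":[[0,0,0],[0,0,0],[0,0,0],[0,0,0],[0,0,0],[0,0,0]],"xyz":[[0,-2,0],[0,-2,0],[0,-2,8],[0,-2,14],[0,-2,20],[0,-2,20]],"claw":[0,0,0,0,0,0]}' 60
```

```text
t: 18.18
ee_pos: [538.5, -243.2, 191.9]
orientation: [0.001, 1.0, 0.0, 0.0]
ft_force: [1.7, -0.0, 0.4]
grip_width: 0.112
finger_force: 60.2
```

```bash
python3 -m pendant '{"twist":[[0,0,0],[0,0,0],[0,0,0],[0,0,0],[0,0,0]],"xyz":[[0,0,8],[0,0,16],[0,0,22],[0,0,28],[0,0,28]],"claw":[0,0,0,0,0]}' 60
python3 -m pendant '{"twist":[[0,0,0],[0,0,0],[0,0,0]],"xyz":[[0,0,2],[0,0,4],[0,0,4]],"claw":[0,0,0]}' 60
```

```text
t: 18.8
ee_pos: [538.7, -243.3, 163.7]
orientation: [0.001, 1.0, -0.0, 0.0]
ft_force: [6.4, -0.7, -3.3]
grip_width: 0.108
finger_force: 59.8
t: 19.18
ee_pos: [538.8, -243.4, 160.3]
orientation: [0.001, 1.0, -0.0, 0.001]
ft_force: [6.0, -1.2, 0.4]
grip_width: 0.112
finger_force: 60.6
```

```bash
python3 -m pendant '{"twist":[[0,0,0],[0,0,0],[0,0,0]],"xyz":[[-1,0,1],[-1,0,2],[-1,0,2]],"claw":[0,0,0]}' 60
python3 -m pendant '{"twist":[[0,0,0],[0,0,0],[0,0,0],[0,0,0],[0,0,0],[0,0,0],[0,0,0],[0,0,0],[0,0,0],[0,0,0],[0,0,0]],"xyz":[[0,0,0],[0,0,0],[0,0,0],[0,0,0],[0,0,-30],[0,0,-75],[0,0,-75],[48,-68,-75],[48,-68,-75],[48,-68,-75],[48,-68,-75]],"claw":[0.5,0.5,0.5,0.5,0.5,0.5,0.5,0.6,0.6,0.6,0.6]}' 60
python3 - <<'E'
from h import *
s=observe();c=capture("wrist"); save(c,"w10"); print(s["ee_pos"],s["joints"].round(2))
np.save("w10.npy",dict(c=c,s=s),allow_pickle=True)
print(proj(c,[[491,-311,150],[538,-243,200],[538,-243,120],[538,-243,112]],s))
i=cv2.imread('pics/w10.png'); cv2.imwrite('pics/w10z.png',i)
for b in boxes_of(c,"blade")[:3]: print(b["at"],b["p"])
E
```

```text
t: 19.55
ee_pos: [539.4, -243.4, 159.3]
orientation: [0.001, 1.0, -0.0, 0.0]
ft_force: [1.2, 0.6, 10.6]
grip_width: 0.111
finger_force: 61.9
t: 20.92
ee_pos: [491.6, -310.3, 233.0]
orientation: [0.001, 1.0, 0.0, -0.0]
ft_force: [-0.3, 0.0, -0.9]
grip_width: 0.598
finger_force: 0.0
[ 491.63673402 -310.34128279  232.97650949] [-0.76  0.44  1.32  0.    1.39 -2.33]
[[249.81400773 192.45931428]
 [356.68768259 288.87771144]
 [329.52448328 231.93936236]
 [327.54704782 227.81960706]]
[565.3, -71.2, 74.1] 0.81
[521.4, -246.2, 164.1] 0.75
[637.9, 6.2, 9.0] 0.63
```

View pics/w10z.png

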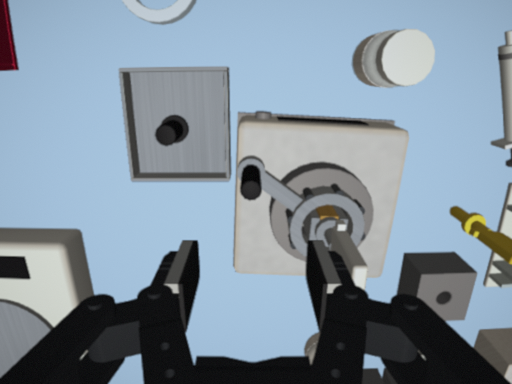

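The blade stands in the collet at (345,245) and the plug in the tray at (170,131). The post's tip is at (251,187), right below the gripper. Next I grip the post and turn it clockwise.

```bash
python3 -m pendant '{"twist":[[0,0,0],[0,0,0],[0,0,0],[0,0,0],[0,0,0],[0,0,0],[0,0,0],[0,0,0]],"xyz":[[2,0,40],[2,0,80],[2,0,110],[2,0,119],[2,0,119],[2,0,119],[2,0,119],[2,0,119]],"claw":[0.7,0.7,0.7,0.7,0,0,0,0]}' 80
python3 - <<'E'
import numpy as np
from h import observe
p=observe()["ee_pos"]; C=np.array([539.2,-243]); r=p[:2]-C; print(p,np.linalg.norm(r),np.degrees(np.arctan2(r[1],r[0]))%360)
r=r/np.linalg.norm(r)*85
for a in -np.arange(1,13)*0.153:
    R=np.array([[np.cos(a),-np.sin(a)],[np.sin(a),np.cos(a)]]); d=R@r-r
    print([int(round(-d[0])),int(round(d[1])),0],end=',')
E
```

```text
t: 22.02
ee_pos: [489.7, -311.7, 115.8]
orientation: [0.001, 1.0, -0.001, 0.001]
ft_force: [-0.5, 0.2, 6.5]
grip_width: 0.162
finger_force: 77.9
[ 489.69150156 -311.66093196  115.75727703] 84.64877433351744 234.2062185630291
[10, 8, 0],[18, 18, 0],[25, 29, 0],[31, 41, 0],[34, 54, 0],[35, 67, 0],[35, 80, 0],[32, 92, 0],[28, 104, 0],[21, 116, 0],[13, 126, 0],[4, 135, 0],
```

```bash
python3 -m pendant '{"twist":[[0,0,0],[0,0,0],[0,0,0],[0,0,0],[0,0,0],[0,0,0],[0,0,0],[0,0,0],[0,0,0],[0,0,0],[0,0,0],[0,0,0]],"xyz":[[10,8,0],[18,18,0],[25,29,0],[31,41,0],[34,54,0],[35,67,0],[35,80,0],[32,92,0],[28,104,0],[21,116,0],[13,126,0],[4,135,0]],"claw":[0,0,0,0,0,0,0,0,0,0,0,0]}' 80
python3 - <<'E'
from h import *
s=observe();c=capture("wrist"); save(c,"w11"); p=s["ee_pos"];r=p[:2]-[539.2,-243]; print(p,np.linalg.norm(r),np.degrees(np.arctan2(r[1],r[0]))%360)
np.save("w11.npy",dict(c=c,s=s),allow_pickle=True)
E
```

```text
t: 23.52
ee_pos: [485.9, -176.7, 115.2]
orientation: [0.001, 1.0, -0.001, 0.0]
ft_force: [-7.6, -13.6, 5.5]
grip_width: 0.165
finger_force: 81.2
[ 485.89571447 -176.65128294  115.21579086] 85.10874873589465 128.77825166703917
```

```bash
python3 -m pendant '{"twist":[[0,0,0],[0,0,0],[0,0,0],[0,0,0],[0,0,0],[0,0,0],[0,0,0],[0,0,0]],"xyz":[[0,0,0],[0,0,0],[0,0,0],[0,0,-40],[0,0,-80],[0,0,-120],[0,0,-120],[0,0,-120]],"claw":[0.6,0.6,0.6,0.6,0.6,0.6,0.6,0.6]}' 60
python3 - <<'E'
from h import *
s=observe();c=capture("wrist"); save(c,"w12"); np.save("w12.npy",dict(c=c,s=s),allow_pickle=True)
e=proj(c,[[485.9,-176.7,150],[539,-243,200],[539,-243,112],[522,-243,200],[556,-243,200]],s); print(s["ee_pos"],e.round(0).tolist())
g=cv2.cvtColor(c["color"],cv2.COLOR_RGB2GRAY); u,v=e[0].astype(int)
w=g[v-40:v+30,u-30:u+30]<45; n,l,st,ce=cv2.connectedComponentsWithStats(w.astype(np.uint8)); 
for i in range(1,n): print(st[i],(ce[i]+[u-30,v-40]).round(1))
c2=capture("top")
s2=observe()
tool([430,140,330],np.pi/2)
E
```

```text
t: 24.58
ee_pos: [485.0, -176.0, 233.3]
orientation: [0.001, 1.0, 0.0, -0.001]
ft_force: [-0.3, -0.5, -0.2]
grip_width: 0.599
finger_force: 0.0
[ 485.03366672 -175.96154002  233.28992393] [[250.0, 194.0], [147.0, 299.0], [175.0, 236.0], [143.0, 276.0], [150.0, 320.0]]
[ 25  20  19  34 516] [253.1 190.6]
[ 0 32  1  1  1] [219. 186.]
[ 2 33  1  2  2] [221.  187.5]
[12 53  2  4  5] [231.8 208.4]
shift [ 55.8 316.  -96.5] yaw_y 1.569 twist z -0.0019584696687560132 j6 -2.14
```

```bash
python3 -m pendant '{"twist":[[0,0,0],[0,0,0],[0,0,0],[0,0,0],[0,0,0],[0,0,0],[0,0,0],[0,0,0],[0,0,0],[0,0,0]],"xyz":[[0,0,-97],[56,316,-97],[56,316,-97],[56,316,-97],[56,316,-97],[56,316,-97],[56,316,-97],[56,316,-97],[56,316,-97],[56,316,-97]],"claw":[1,1,1,1,1,1,1,1,1,1]}' 60
cat > syr.py <<'E'
from h import *
import sys
s=observe();c=capture("wrist"); save(c,sys.argv[1]); print(s["t"],s["ee_pos"])
np.save(sys.argv[1]+".npy",dict(c=c,s=s),allow_pickle=True)
for b in silhouettes(c,"syringe0"):
    m=b["pixels"]; ys,xs=np.nonzero(m); P=ray(c,np.c_[xs,ys].astype(float),13,s)[:,:2]
    P=P[np.abs(P-np.median(P,0)).max(1)<110]
    o=P.mean(0); d=np.linalg.svd(P-o,full_matrices=False)[2][0]; d*=np.sign(d[0])
    # refine: barrel rows only (narrow, between); profile along axis
    q=(P-o)@d; n=(P-o)@[-d[1],d[0]]
    k=(q>-55)&(q<5)&(np.abs(n)<25); f=np.polyfit(q[k],n[k],1)
    h=np.arange(np.floor(q.min()/4)*4,q.max(),4); w=[np.ptp(n[(q>=a)&(q<a+4)]) if ((q>=a)&(q<a+4)).sum()>1 else 0 for a in h]
    fl=h[int(np.argmax(w))]+2
    d2=d+f[0]*np.array([-d[1],d[0]]); d2/=np.linalg.norm(d2)
    F=o+fl*d+np.polyval(f,fl)*np.array([-d[1],d[0]])
    print(round(b["p"],2),len(P),"cen",o.round(1),"ends",(o+d*q.min()).round(0),(o+d*q.max()).round(0),"flange",F.round(1),"wmax",round(max(w)),"ang",np.arctan2(d2[1],d2[0]).round(3),"mid",(F-50*d2).round(1))
E
python3 syr.py w13
```

```text
t: 25.92
ee_pos: [430.3, 138.9, 331.0]
orientation: [0.002, 1.0, -0.0, -0.0]
ft_force: [-0.1, -0.8, 0.5]
grip_width: 1.001
finger_force: 0.0
25.925 [430.30875074 138.86836568 330.97242853]
0.93 1940 cen [434.  312.8] ends [358. 323.] [511. 302.] flange [479.6 306.9] wmax 53 ang -0.131 mid [430.  313.4]
0.84 1836 cen [453.8   4.5] ends [379. -11.] [529.  20.] flange [494.6  14.4] wmax 50 ang 0.225 mid [445.9   3.2]
0.81 1989 cen [441.4 104.4] ends [364. 111.] [518.  98.] flange [487.4 101.6] wmax 49 ang -0.069 mid [437.5 105.1]
0.69 1494 cen [636.  463.7] ends [582. 394.] [685. 527.] flange [659.3 493.7] wmax 51 ang 0.91 mid [628.6 454.2]
0.6 1881 cen [434.7 202.5] ends [358. 201.] [512. 204.] flange [476.7 203.1] wmax 48 ang 0.013 mid [426.7 202.4]
```

The syringe near y=-16 has been knocked to about (454,4), so I'll use these new readings. Next I pick the rack's edges from this same frame.

```bash
python3 - <<'E'
import cv2
i=cv2.imread('pics/w13.png')[190:320,140:370]; cv2.imwrite('pics/w13r.png',cv2.resize(i,(782,442),interpolation=cv2.INTER_CUBIC))
E
```

```text
(no output)
```

View pics/w13r.png

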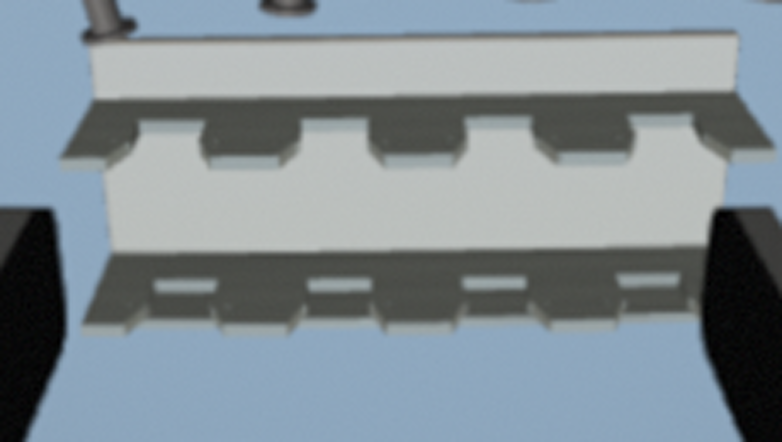

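The rack in the crop: base front edge (92,42)-(737,36), front-rest slot floors at x 138-204, 302-369, 466-532 and 628-693 (row ~119), slotted-plate floors at 155-217, 308-372, 463-527 and 617-680 (row ~277). I fit the rack pose to these.

```bash
python3 - <<'E'
from h import *
from scipy.optimize import least_squares
D=np.load("w13.npy",allow_pickle=True).item(); c,s=D["c"],D["s"]
M=[];U=[]
def add(x,y,z,u,v): M.append([x,y,z]);U.append([u/3.4+140,v/3.4+190])
add(-75,-145,8,92,42);add(-75,145,8,737,36);add(-43,-145,8,94,100);add(-43,145,8,739,94)
add(37,-145,8,112,254)
sy=[-105,-35,35,105]
for y,(a,b,v) in zip(sy,[(138,204,121.5),(302,369,119.5),(466,532,117.5),(628,693,114.5)]):
    add(-43,y-14.25,32,a,v);add(-43,y+14.25,32,b,v)
for y,(a,b,v) in zip(sy,[(155,217,279),(308,372,278),(463,527,276),(617,680,273.5)]):
    add(37,y-14.25,32,a,v);add(37,y+14.25,32,b,v)
M=np.array(M);U=np.array(U)
def W(p): 
    Rz=R.from_euler('z',p[2]).as_matrix(); return M@Rz.T+[p[0],p[1],0]
f=lambda p:(proj(c,W(p),s)-U).ravel()
r=least_squares(f,[605,154,0]); print(r.x,np.abs(r.fun).max(),np.sqrt(np.mean(r.fun**2))); print(r.fun.reshape(-1,2).round(1).tolist())
p=r.x; Rz=R.from_euler('z',p[2]).as_matrix()
for y in sy: print("slot",(Rz@[50,y,45]+[p[0],p[1],0]).round(1), "mid(grip)",(Rz@[0,y,45]+[p[0],p[1],0]).round(1))
E
```

```text
[6.02165674e+02 1.55153058e+02 9.82453501e-03] 2.99543819055188 0.7823883654976491
[[-1.3, -2.4], [1.5, -3.0], [0.2, -0.1], [-1.0, -0.6], [-0.2, -0.4], [0.8, 0.3], [0.7, 0.1], [0.1, 0.4], [-0.1, 0.2], [-0.2, 0.4], [-0.2, 0.2], [-0.2, 0.7], [0.0, 0.3], [0.2, 0.6], [0.3, 0.5], [0.3, 0.6], [-0.1, 0.4], [-0.0, 0.7], [-0.4, 0.4], [-0.2, 0.7], [-0.4, 0.3]]
slot [653.2  50.6  45. ] mid(grip) [603.2  50.2  45. ]
slot [652.5 120.6  45. ] mid(grip) [602.5 120.2  45. ]
slot [651.8 190.6  45. ] mid(grip) [601.8 190.2  45. ]
slot [651.1 260.6  45. ] mid(grip) [601.1 260.1  45. ]
```

```bash
python3 -m pendant '{"twist":[[0,0,0.13],[0,0,0.13],[0,0,0.13],[0,0,0.13],[0,0,0.13],[0,0,0.13],[0,0,0.13],[0,0,0.13]],"xyz":[[0,174,100],[0,174,181],[0,174,181],[0,174,181],[0,174,181],[0,174,181],[0,174,181],[0,174,181]],"claw":[1,1,1,1,1,1,1,1]}' 50
cat > near.py <<'E'
# refine syringe nearest to the TCP from close by; bright white body on blue counter by the network's mask
from h import *
import sys
s=observe();c=capture("wrist"); save(c,sys.argv[1]); p=np.array(s["ee_pos"])
best=None
for b in silhouettes(c,"syringe0"):
    ys,xs=np.nonzero(b["pixels"]); P=ray(c,np.c_[xs,ys].astype(float),13,s)[:,:2]
    e=np.linalg.norm(np.median(P,0)-p[:2])
    if best is None or e<best[0]: best=(e,P,np.c_[xs,ys],b["p"])
e,P,uv,pr=best
P=P[np.abs(P-np.median(P,0)).max(1)<110]
o=P.mean(0); d=np.linalg.svd(P-o,full_matrices=False)[2][0]; d*=np.sign(d[0])
for it in range(2):
    N=np.array([-d[1],d[0]]); q=(P-o)@d; n=(P-o)@N
    h=np.arange(-100,100,3.0); w=np.array([np.ptp(n[(q>=a)&(q<a+3)]) if ((q>=a)&(q<a+3)).sum()>1 else 0 for a in h]); fl=h[w>0.8*w.max()].mean()+1.5
    lo,hi=fl-95,fl-12; cs=[]
    for a in np.arange(max(lo,q.min()),hi,4):
        k=(q>=a)&(q<a+4)
        if k.sum()>3: cs.append([a+2,(n[k].min()+n[k].max())/2])
    f=np.polyfit(*np.array(cs).T,1); o=o+N*f[1]; d=d+f[0]*N; d/=np.linalg.norm(d)
N=np.array([-d[1],d[0]]); q=(P-o)@d; F=o+fl*d
ang=np.arctan2(d[1],d[0]); mid=F-50*d
print("p",round(pr,2),"rows",uv[:,1].min(),uv[:,1].max(),"nozzle",(o+q.min()*d).round(1),"->flange",(o+(q.min()+121)*d).round(1),"flange",F.round(1),"w",w.max().round(0),"ang",ang.round(3),"mid",mid.round(1))
tool([mid[0],mid[1],2],ang+np.pi/2)
# alternative: contour of flange from colour
E
python3 near.py w14
```

```text
t: 27.02
ee_pos: [431.0, 313.5, 151.5]
orientation: [0.066, 0.998, 0.0, 0.001]
ft_force: [-1.1, -0.5, 0.3]
grip_width: 0.998
finger_force: 0.0
p 0.82 rows 85 256 nozzle [358.4 323.9] ->flange [478.1 306.1] flange [478.6 306.1] w 48.0 ang -0.147 mid [429.1 313.4]
shift [  1.7  -0.5 149. ] yaw_y 1.438 twist z 0.014560034511466036 j6 -1.03
```

```bash
python3 -m pendant '{"twist":[[0,0,0.015],[0,0,0.015],[0,0,0.015],[0,0,0.015],[0,0,0.015],[0,0,0.015],[0,0,0.015],[0,0,0.015],[0,0,0.015],[0,0,0.015],[0,0,0.015],[0,0,0.015]],"xyz":[[2,0,60],[2,0,110],[2,0,140],[2,0,149],[2,0,149],[2,0,149],[2,0,149],[2,0,149],[2,0,149],[2,0,120],[2,0,80],[2,0,50]],"claw":[1,1,1,1,1,0,0,0,0,0,0,0]}' 50
python3 - <<'E'
from h import *
s=observe(); print(s["ft_force"]); tool([601.1,260.1,102],np.pi/2+0.0098)
c=capture("wrist"); save(c,"w15")
E
```

```text
t: 28.62
ee_pos: [428.5, 314.3, 101.9]
orientation: [0.073, 0.997, 0.0, 0.0]
ft_force: [-0.1, 0.4, -0.6]
grip_width: 0.282
finger_force: 49.2
[-0.05688451  0.41630237 -0.55584972]
shift [-1.787e+02 -2.840e+01  1.000e-01] yaw_y 1.424 twist z -0.1565956747092836 j6 -1.01
```

View pics/w15.png

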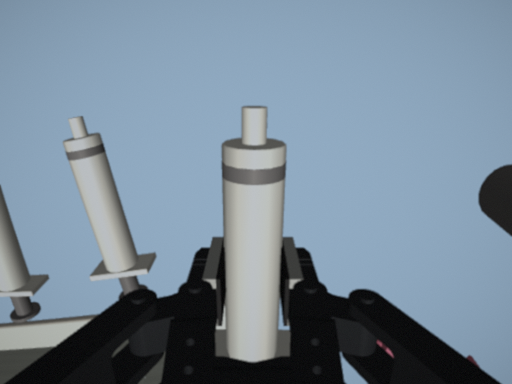

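The syringe is held square across the barrel (nozzle tip at (254,107)). Over to slot 3.

```bash
python3 -m pendant '{"twist":[[0,0,-0.157],[0,0,-0.157],[0,0,-0.157],[0,0,-0.157],[0,0,-0.157],[0,0,-0.157],[0,0,-0.157],[0,0,-0.157],[0,0,-0.157],[0,0,-0.157],[0,0,-0.157]],"xyz":[[-179,-28,0],[-179,-28,0],[-179,-28,0],[-179,-28,0],[-179,-28,0],[-179,-28,0],[-179,-28,20],[-179,-28,35],[-179,-28,48],[-179,-28,56],[-179,-28,56]],"claw":[0,0,0,0,0,0,0,0,0,0,0]}' 50
python3 - <<'E'
from h import *
s=observe(); print(s["ft_force"],s["wrist_torque"].round(2)); tool([601.1,260.1,34],np.pi/2+0.0098)
E
```

```text
t: 30.05
ee_pos: [601.3, 259.6, 43.8]
orientation: [-0.005, 1.0, -0.001, -0.0]
ft_force: [-0.4, -4.7, -1.5]
grip_width: 0.284
finger_force: 49.1
[-0.36234935 -4.72811838 -1.47046497] [-0.75  0.01  0.2 ]
shift [0.1 0.5 9.8] yaw_y 1.581 twist z 0.0006060549423299033 j6 -1.35
```

```bash
python3 -m pendant '{"twist":[[0,0,0],[0,0,0],[0,0,0],[0,0,0]],"xyz":[[0,-1,3],[0,-1,6],[0,-1,9],[0,-1,9]],"claw":[0,0,0,0]}' 50
```

```text
t: 30.55
ee_pos: [601.5, 259.1, 35.1]
orientation: [-0.005, 1.0, -0.0, 0.0]
ft_force: [1.2, -4.9, 0.7]
grip_width: 0.286
finger_force: 49.4
```

```bash
python3 -m pendant '{"twist":[[0,0,0],[0,0,0],[0,0,0],[0,0,0],[0,0,0],[0,0,0],[0,0,0],[0,0,0],[0,0,0],[0,0,0],[0,0,0],[0,0,0]],"xyz":[[0,0,0],[0,0,0],[0,0,0],[0,0,-50],[0,0,-105],[0,0,-115],[172,-55,-115],[172,-55,-115],[172,-55,-115],[172,-55,-115],[172,-55,-115],[172,-55,-115]],"claw":[0.5,0.5,0.5,0.5,0.5,0.8,1,1,1,1,1,1]}' 50
python3 near.py w16
```

```text
t: 32.05
ee_pos: [430.9, 202.8, 150.2]
orientation: [-0.005, 1.0, 0.0, 0.0]
ft_force: [0.1, -0.1, 0.7]
grip_width: 0.999
finger_force: 0.0
p 0.73 rows 83 255 nozzle [355.9 200.7] ->flange [476.9 202.1] flange [477.7 202.1] w 49.0 ang 0.012 mid [427.7 201.5]
shift [  2.8  -1.2 148. ] yaw_y 1.581 twist z -0.0019700873253361006 j6 -1.39
```

```bash
python3 -m pendant '{"twist":[[0,0,0],[0,0,0],[0,0,0],[0,0,0],[0,0,0],[0,0,0],[0,0,0],[0,0,0],[0,0,0],[0,0,0],[0,0,0],[0,0,0]],"xyz":[[3,-1,60],[3,-1,110],[3,-1,140],[3,-1,148],[3,-1,148],[3,-1,148],[3,-1,148],[3,-1,148],[3,-1,148],[3,-1,120],[3,-1,80],[3,-1,48]],"claw":[1,1,1,1,1,0,0,0,0,0,0,0]}' 50
python3 - <<'E'
from h import *
tool([601.8,188.7,45],np.pi/2+0.0098)
E
```

```text
t: 33.65
ee_pos: [427.0, 201.5, 103.8]
orientation: [-0.005, 1.0, 0.0, 0.0]
ft_force: [-0.2, -0.6, -0.7]
grip_width: 0.286
finger_force: 49.4
shift [-174.7  -14.6   58.9] yaw_y 1.581 twist z 0.00033467600435188594 j6 -1.39
```

```bash
python3 -m pendant '{"twist":[[0,0,0],[0,0,0],[0,0,0],[0,0,0],[0,0,0],[0,0,0],[0,0,0],[0,0,0],[0,0,0],[0,0,0]],"xyz":[[-174,-15,0],[-174,-15,0],[-174,-15,0],[-174,-15,0],[-174,-15,0],[-174,-15,20],[-174,-15,35],[-174,-15,48],[-174,-15,58],[-174,-15,58]],"claw":[0,0,0,0,0,0,0,0,0,0]}' 50
python3 -m pendant '{"twist":[[0,0,0],[0,0,0],[0,0,0],[0,0,0]],"xyz":[[0,0,3],[0,0,6],[0,0,9],[0,0,9]],"claw":[0,0,0,0]}' 50
python3 - <<'E'
from h import *
tool([437,104.8,150],np.pi/2-0.07)
E
```

```text
t: 34.9
ee_pos: [600.7, 188.3, 43.6]
orientation: [-0.005, 1.0, -0.0, -0.001]
ft_force: [-0.3, -0.0, -0.1]
grip_width: 0.286
finger_force: 49.4
t: 35.4
ee_pos: [601.1, 188.3, 35.2]
orientation: [-0.005, 1.0, 0.0, -0.0]
ft_force: [-0.2, -0.0, 0.1]
grip_width: 0.282
finger_force: 49.5
shift [ 164.9  -81.9 -114.8] yaw_y 1.581 twist z 0.08017934024083728 j6 -1.46
```

```bash
python3 -m pendant '{"twist":[[0,0,0],[0,0,0],[0,0,0],[0,0,0],[0,0,0],[0,0,0],[0,0,0.08],[0,0,0.08],[0,0,0.08],[0,0,0.08],[0,0,0.08],[0,0,0.08]],"xyz":[[0,0,1],[0,0,1],[0,0,1],[0,0,-50],[0,0,-105],[0,0,-115],[165,-82,-115],[165,-82,-115],[165,-82,-115],[165,-82,-115],[165,-82,-115],[165,-82,-115]],"claw":[0.5,0.5,0.5,0.5,0.5,0.8,1,1,1,1,1,1]}' 50
python3 near.py w17
```

```text
t: 36.9
ee_pos: [437.8, 104.9, 150.2]
orientation: [0.035, 0.999, -0.0, 0.0]
ft_force: [0.1, 0.3, 0.3]
grip_width: 1.001
finger_force: 0.0
p 0.74 rows 84 254 nozzle [363.7 110.4] ->flange [484.3 100.5] flange [484.5 100.5] w 49.0 ang -0.082 mid [434.7 104.6]
shift [  2.8  -0.5 148.1] yaw_y 1.501 twist z 0.012493512987963085 j6 -1.53
```

```bash
python3 -m pendant '{"twist":[[0,0,0.012],[0,0,0.012],[0,0,0.012],[0,0,0.012],[0,0,0.012],[0,0,0.012],[0,0,0.012],[0,0,0.012],[0,0,0.012],[0,0,0.012],[0,0,0.012],[0,0,0.012]],"xyz":[[3,0,60],[3,0,110],[3,0,140],[3,0,148],[3,0,148],[3,0,148],[3,0,148],[3,0,148],[3,0,148],[3,0,120],[3,0,80],[3,0,48]],"claw":[1,1,1,1,1,0,0,0,0,0,0,0]}' 50
python3 - <<'E'
from h import *
tool([602.5,118.7,45],np.pi/2+0.0098)
E
```

```text
t: 38.5
ee_pos: [433.9, 104.9, 103.8]
orientation: [0.041, 0.999, 0.0, 0.0]
ft_force: [0.6, -0.0, 0.1]
grip_width: 0.283
finger_force: 49.4
shift [-166.8   27.6   58.9] yaw_y 1.489 twist z -0.09163116953071859 j6 -1.52
```

```bash
python3 -m pendant '{"twist":[[0,0,-0.092],[0,0,-0.092],[0,0,-0.092],[0,0,-0.092],[0,0,-0.092],[0,0,-0.092],[0,0,-0.092],[0,0,-0.092],[0,0,-0.092],[0,0,-0.092]],"xyz":[[-167,28,0],[-167,28,0],[-167,28,0],[-167,28,0],[-167,28,0],[-167,28,20],[-167,28,35],[-167,28,48],[-167,28,58],[-167,28,58]],"claw":[0,0,0,0,0,0,0,0,0,0]}' 50
python3 -m pendant '{"twist":[[0,0,0],[0,0,0],[0,0,0],[0,0,0]],"xyz":[[0,0,3],[0,0,6],[0,0,9],[0,0,9]],"claw":[0,0,0,0]}' 50
python3 - <<'E'
from h import *
tool([446,3.5,150],np.pi/2+0.225)
E
```

```text
t: 39.75
ee_pos: [602.3, 119.0, 43.7]
orientation: [-0.005, 1.0, -0.0, -0.001]
ft_force: [-0.0, 0.0, -0.4]
grip_width: 0.287
finger_force: 49.5
t: 40.25
ee_pos: [602.7, 119.0, 35.1]
orientation: [-0.005, 1.0, -0.0, 0.0]
ft_force: [1.2, -1.8, -1.0]
grip_width: 0.28
finger_force: 49.5
shift [ 157.8 -113.9 -114.9] yaw_y 1.581 twist z -0.21483680253112292 j6 -1.58
```

```bash
python3 -m pendant '{"twist":[[0,0,0],[0,0,0],[0,0,0],[0,0,0],[0,0,0],[0,0,0],[0,0,-0.215],[0,0,-0.215],[0,0,-0.215],[0,0,-0.215],[0,0,-0.215],[0,0,-0.215]],"xyz":[[0,0,1],[0,0,1],[0,0,1],[0,0,-50],[0,0,-105],[0,0,-115],[158,-114,-115],[158,-114,-115],[158,-114,-115],[158,-114,-115],[158,-114,-115],[158,-114,-115]],"claw":[0.5,0.5,0.5,0.5,0.5,0.8,1,1,1,1,1,1]}' 50
python3 near.py w18
```

```text
t: 41.75
ee_pos: [446.6, 4.0, 150.2]
orientation: [-0.113, 0.994, 0.0, 0.0]
ft_force: [0.6, 0.3, 0.4]
grip_width: 1.002
finger_force: 0.0
p 0.64 rows 89 259 nozzle [378.2 -11.2] ->flange [496.4  14.5] flange [497.3  14.7] w 51.0 ang 0.214 mid [448.4   4. ]
shift [ -2.   -0.5 148.1] yaw_y 1.797 twist z 0.012175939894689902 j6 -2.05
```

```bash
python3 -m pendant '{"twist":[[0,0,0.012],[0,0,0.012],[0,0,0.012],[0,0,0.012],[0,0,0.012],[0,0,0.012],[0,0,0.012],[0,0,0.012],[0,0,0.012],[0,0,0.012],[0,0,0.012],[0,0,0.012]],"xyz":[[-2,0,60],[-2,0,110],[-2,0,140],[-2,0,148],[-2,0,148],[-2,0,148],[-2,0,148],[-2,0,148],[-2,0,148],[-2,0,120],[-2,0,80],[-2,0,48]],"claw":[1,1,1,1,1,0,0,0,0,0,0,0]}' 50
python3 - <<'E'
from h import *
tool([603.2,48.7,45],np.pi/2+0.0098)
E
```

```text
t: 43.35
ee_pos: [447.8, 3.9, 103.8]
orientation: [-0.106, 0.994, -0.0, 0.0]
ft_force: [-0.1, -0.3, -0.4]
grip_width: 0.286
finger_force: 49.4
shift [-161.3   10.9   58.9] yaw_y 1.784 twist z 0.2034370977938169 j6 -2.04
```

```bash
python3 -m pendant '{"twist":[[0,0,0.1],[0,0,0.2],[0,0,0.203],[0,0,0.203],[0,0,0.203],[0,0,0.203],[0,0,0.203],[0,0,0.203],[0,0,0.203],[0,0,0.203]],"xyz":[[-161,11,0],[-161,11,0],[-161,11,0],[-161,11,0],[-161,11,0],[-161,11,20],[-161,11,35],[-161,11,48],[-161,11,58],[-161,11,58]],"claw":[0,0,0,0,0,0,0,0,0,0]}' 50
python3 -m pendant '{"twist":[[0,0,0],[0,0,0],[0,0,0],[0,0,0]],"xyz":[[0,0,3],[0,0,6],[0,0,9],[0,0,9]],"claw":[0,0,0,0]}' 50
python3 - <<'E'
from h import *
tool([430,140,330],np.pi/2)
E
```

```text
t: 44.6
ee_pos: [602.4, 48.8, 43.6]
orientation: [-0.005, 1.0, 0.0, -0.001]
ft_force: [0.5, 0.4, -0.8]
grip_width: 0.287
finger_force: 49.4
t: 45.1
ee_pos: [602.8, 48.8, 35.2]
orientation: [-0.005, 1.0, 0.0, -0.0]
ft_force: [-1.4, -0.3, -0.9]
grip_width: 0.285
finger_force: 49.5
shift [ 171.9   93.  -294.8] yaw_y 1.581 twist z 0.010134543664626072 j6 -1.69
```

```bash
python3 -m pendant '{"twist":[[0,0,0],[0,0,0],[0,0,0],[0,0,0],[0,0,0],[0,0,0],[0,0,0],[0,0,0],[0,0,0],[0,0,0],[0,0,0],[0,0,0]],"xyz":[[0,0,1],[0,0,1],[0,0,1],[0,0,-50],[0,0,-110],[0,0,-170],[42,107,-295],[42,107,-295],[42,107,-295],[42,107,-295],[42,107,-295],[42,107,-295]],"claw":[0.5,0.5,0.5,0.5,0.5,0.8,1,1,1,1,1,1]}' 50
python3 - <<'E'
from h import *
s=observe();c=capture("wrist"); save(c,"w19"); np.save("w19.npy",dict(c=c,s=s),allow_pickle=True); print(s["ee_pos"])
for b in silhouettes(c,"syringe0"):
    ys,xs=np.nonzero(b["pixels"]); P=ray(c,np.c_[xs,ys].astype(float),45,s)[:,:2]
    P=P[np.abs(P-np.median(P,0)).max(1)<110]
    o=P.mean(0); d=np.linalg.svd(P-o,full_matrices=False)[2][0]; d*=np.sign(d[0]); q=(P-o)@d
    print(round(b["p"],2),len(P),"px",xs.min(),xs.max(),ys.min(),ys.max(),"cen",o.round(1),"ends",(o+d*q.min()).round(0),(o+d*q.max()).round(0),"ang",np.arctan2(d[1],d[0]).round(3))
for y in (-105,-35,35,105):
    print("exp",[ (R.from_euler('z',.0098).as_matrix()@[x,y,0]+[602.2,153.7,0])[:2].round(0).tolist() for x in (-71,50,79)])
E
```

```text
t: 46.6
ee_pos: [559.8, 154.5, 328.8]
orientation: [-0.004, 1.0, -0.0, -0.001]
ft_force: [0.5, -0.4, -0.5]
grip_width: 1.005
finger_force: 0.0
[559.76714748 154.47316634 328.84388205]
0.97 2044 px 311 345 118 230 cen [608.1 260.4] ends [530. 259.] [688. 262.] ang 0.02
0.95 1933 px 260 294 119 228 cen [607.4 190. ] ends [532. 189.] [685. 191.] ang 0.012
0.94 2035 px 209 243 119 230 cen [609.1 120.1] ends [533. 120.] [689. 120.] ang 0.004
0.75 1831 px 418 490 153 220 cen [623.2 440.3] ends [575. 377.] [667. 498.] ang 0.924
0.71 2090 px 156 192 118 229 cen [609.5  49.1] ends [532.  50.] [688.  49.] ang -0.007
0.28 10016 px 135 367 115 213 cen [585.7 155. ] ends [585. 265.] [586.  46.] ang -1.565
exp [[532.0, 48.0], [653.0, 49.0], [682.0, 49.0]]
exp [[532.0, 118.0], [653.0, 119.0], [682.0, 119.0]]
exp [[531.0, 188.0], [652.0, 189.0], [681.0, 189.0]]
exp [[530.0, 258.0], [651.0, 259.0], [680.0, 259.0]]
```

```bash
python3 - <<'E'
from h import *
D=np.load("w19.npy",allow_pickle=True).item()
s=observe();c=capture("wrist")
for b in silhouettes(c,"syringe0")[:5]:
    ys,xs=np.nonzero(b["pixels"])
    if xs.max()>400 or xs.max()-xs.min()>100: continue
    w={v:np.ptp(xs[ys==v]) for v in range(ys.min(),ys.max()+1)}; m=max(w.values()); r=[v for v in w if w[v]>.85*m]
    u=np.median(xs)
    print("px w",m,"rows",r,"top z58 x",ray(c,[[u,r[0]],[u,r[-1]]],58,s)[:,0].round(1),"z45",ray(c,[[u,r[0]],[u,r[-1]]],45,s)[:,0].round(1))
for n in ("top","side"):
    k=capture(n)
    for l in ("blade","plug","pill_bottle","nut_post"):
        print(n,l,[(np.round(b["at"],0).tolist(),round(b["p"],2)) for b in boxes_of(k,l)[:4]])
    for b in silhouettes(k,"blade")[:3]:
        ys,xs=np.nonzero(b["pixels"]); print("sil",round(b["p"],2),xs.min(),xs.max(),ys.min(),ys.max(),"exp",proj(k,[[539,-243,112],[539,-243,200],[660,-77,138]]).round(0).tolist())
E
```

```text
px w 35 rows [207, 208, 209, 210] top z58 x [649.4 653.7] z45 [654.8 659.3]
px w 34 rows [206, 207, 208, 209, 210] top z58 x [646.3 652.2] z45 [651.7 657.7]
px w 34 rows [206, 207, 208, 209, 210, 211] top z58 x [647.1 654.3] z45 [652.4 659.9]
px w 36 rows [205, 206, 207, 208, 209, 210, 211, 212] top z58 x [644.3 654.5] z45 [649.5 660.1]
top blade [([540.0, -241.0, 171.0], 0.59), ([536.0, -230.0, 61.0], 0.44)]
top plug []
top pill_bottle [([388.0, -176.0, 86.0], 0.55)]
top nut_post [([514.0, -215.0, 109.0], 0.6), ([387.0, -175.0, 85.0], 0.5)]
sil 0.67 350 361 192 205 exp [[353.0, 200.0], [360.0, 198.0], [302.0, 159.0]]
sil 0.42 290 299 187 193 exp [[353.0, 200.0], [360.0, 198.0], [302.0, 159.0]]
sil 0.32 190 274 157 202 exp [[353.0, 200.0], [360.0, 198.0], [302.0, 159.0]]
side blade [([561.0, -76.0, 93.0], 0.49)]
side plug [([462.0, -394.0, 55.0], 0.69)]
side pill_bottle [([393.0, -198.0, 59.0], 0.71)]
side nut_post [([522.0, -234.0, 104.0], 0.8), ([664.0, -107.0, 53.0], 0.71)]
sil 0.84 257 274 226 254 exp [[265.0, 251.0], [265.0, 227.0], [297.0, 199.0]]
sil 0.67 250 294 192 202 exp [[265.0, 251.0], [265.0, 227.0], [297.0, 199.0]]
sil 0.48 261 268 197 225 exp [[265.0, 251.0], [265.0, 227.0], [297.0, 199.0]]
```

All checks agree: the flanges are in the groove (x≈650–653), the blade is upright in the collet, the plug is in the tray and the bottle is standing. I'm handing in.

```bash
python3 -c "
from plant import *
print(hand_in())"
```

```text
the job is handed in; nothing more can be done
None
```

I handed the job in; the hand-in returned no verdict. By my last measurements, the blade is upright and home in the collet with the nut tight at about 2.4 rad. The plug is in the tray, all four syringes lie in slots of their own, and the pill bottle is still standing.

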